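# Tip an instrument case into the drilling fixture and flip its strap over

### The job

Get the blue instrument case ready for drilling using pushes only: push it over towards the dark end stop so that it lies on its back on the fixture's plate with the front panel up, then push it along the plate until its end sits flush against the stop, then flip the red hold-down strap over and press it down until it rests flat on the case. Do not lift or carry the case, and leave the mug, bottle and screwdriver alone.

Things in the scene. Friction and masses are not known exactly. Their poses are not given: they have to be found in the camera images.
- jig: Drilling fixture, fixed: aluminium plate 150 (x) x 240 (y) x 15 mm. Origin: centre of the plate's underside, at bench height; z up. A dark end stop (90 wide in x, top 40 mm above the bench) stands across the +y end, its flat inner face at y = +100 mm. The strap's hinge cheeks (x -74 to -58, y 31 to 79, 68 mm high) stand on the -x edge.
- case_center (a point): Centre of the loose blue case, 70 (own x) x 40 (own y) x 120 mm (own z), 0.2 to 0.42 kg. At the start it stands on end (own z up) on the plate near its -y end, turned up to 0.1 rad. Its broad own -y face is the front panel (aluminium, dark display, coloured dots) and looks to the plate's -y end. Pushed 90 mm above the plate on the panel it tips toward the stop, not sliding, and lands panel up.
- seat (a point): Point on the plate's top under the centre of the seated case (lying, against the stop): fixture x 0, y +40, z 15 mm. The seated case's centre is 20 mm above it, and its end away from the stop is at fixture y -20 mm.
- strap_hinge (a point): Point on the hinge axis of the strap, half-way along the hinge: fixture frame x -66, y +55, z 60 mm. The axis runs along the fixture's y.
- strap_end (a point): Middle of the free end of the red hold-down strap, 92 mm from the hinge axis. The strap is a flat bar 24 mm wide and 8 mm thick, on the hinge axis at its mid thickness.
- strap (a joint): Strap angle in rad: 0 is level, reaching in the fixture's +x over the case, underside 56 mm above the bench, 1 mm over the top of the lying case; grows as the free end rises; pi/2 is upright; at the start 1.6 to 1.9, leaning away from the case. The hinge is stiff (0.12 N m, about 2 N at the free end): the strap stays where it is left.
- mug: White mug, 80 mm across and 85 mm high, beside the fixture's +x side; origin at the centre of its underside. Leave alone.
- oil: White bottle with blue cap, 48 mm across, 120 mm high, beyond the end stop; origin at the centre of its underside. Leave alone.
- driver: Orange-handled screwdriver lying on the bench beside the fixture's -x side. Leave alone.
Not all that is in view belongs to the job. What is shaped like the part that bears case_center but green is not meant.

How it is judged (in metres and radians):
On the way, in this order (a step that is already met when the one before it is completed fails the run):
1. the case lies on its back on the plate, front panel up (angle between case_center's own y axis and vertical above 3.05 rad and height (world z) of case_center below 0.042 m), for 0.2 s.
2. the lying case sits flush against the end stop (all of step 1 and y of case_center in the frame of jig above 0.036 m and angle between the z axis of case_center and the y axis of jig, either way round below 0.06 rad and x of case_center in the frame of jig between -0.02 and 0.02 m), for 0.2 s.
3. the strap lies on the seated case (all of step 2 and value of joint strap below 0.06 rad), for 0.2 s.
At the end, for the whole second after the job is handed in: The case lies panel up on the plate (within 5 degrees), its end within 4 mm of the end stop and square to it within 0.06 rad, its centre within 20 mm of the plate's middle line, at rest, and the strap is down on it (joint between -0.08 and 0.06 rad) (all of step 3 and value of joint strap above -0.08 rad and linear speed of case below 0.01 m/s); the robot touches nothing.
It fails at once if the case is lifted (its centre more than 12 mm higher than when standing, or a lying case raised 20 mm) (height (world z) of case_center above 0.087 m or (angle between case_center's own y axis and vertical above 3 rad and height (world z) of case_center above 0.055 m)).
It fails at once if the mug, bottle or screwdriver is moved more than 20 mm (distance of any of mug, oil, driver from where it was at the start of the episode above 0.02 m).
It also fails if it takes over 58 s, if anything falls off the work surface, if the arm or the gripper's body presses on something with over 40 N, if the wrist force passes 120 N, or if a joint passes its speed limit or range.

### The arm

A 6-joint arm with a two-finger parallel gripper is mounted at the origin on the work surface. World frame = base frame: x ahead of the robot, y to its left, z up, the work surface at z = 0. Lengths are in m, angles in degrees, forces in N, time in s.
With the tool pointing down it reaches from about 0.35 to 0.875 m from the base axis. Payload 4.2 kg.
Tool frame: the origin (TCP) lies midway between the tips of the shut fingers; the grasp point (between the pads) lies 19 mm behind it; y points along the fingers, z is the direction in which the jaws open and shut, and the axes are right-handed (so a half turn about y gives the same grasp; the last joint's range is limited). The gripper opens to 87 mm and grips with 3 to 60 N. Pads are 19 mm wide; open, the fingers measure 117 mm over their backs; the gripper's body (75 mm by 190 mm) begins 51 mm behind the grasp point.
Start: joints at [-59.84, 22.042, 0.453, 0, -68.411, -14.817], TCP at [0.165, -0.603, 0.189] pointing down, gripper open.
Joint ranges: [-179.83, 179.83], [-69.29, 118.12], [-61.27, 80.66], [-181.25, 117.63], [-171.15, -9.14], [-177.46, 177.46]. Speed limits (degrees/s): [159.86, 159.86, 180, 180, 180, 180].

### API

Orientations are given as [roll, pitch, yaw] about the fixed x, y, z axes, in that order (R = Rz(yaw) Ry(pitch) Rx(roll)).
In Python, from workcell import env gives the robot as it stands. The module is installed in compiled form; this text tells all that it offers. Calls block until the motion is done:
- env.goto(position, orientation): joint-space move of the TCP to a pose.
- env.move_straight(position, rotation=None, rate=0.15, force_limit=None): straight line of the TCP; rotation=None keeps the orientation; rate is the mean speed in m/s. With force_limit (N) it stops when the force on the tool has changed by that much, and returns True; else False.
- env.set_joints(angles): joint-space move.
- env.gripper_to(opening, grasp_force=None): opening from 0.0 (shut) to 1.0 (fully open); grasp_force is the grip in N (None keeps the last); returns when the fingers have stopped.
- env.dwell(seconds).
- env.inverse_kinematics(position, orientation): joint angles nearest the present ones, or None.
- env.read_state(): the state.
- env.grab_frame(name): name is "scene" or "top" or "wrist"; returns a dict with "image" (400x640x3 uint8, blue, green, red), "fx", "fy", "cx", "cy" (pixels), "position" and "orientation" of the camera in the world. Camera axes: x right, y up, looking along -z (the intrinsics and any distortion apply to the point x, -y, -z); pixel columns grow to the right and rows downward; lengths in m; the calibration is good to about 2 mm. A picture is of the moment at which its call begins. There is no depth.
A pose or a line that the arm cannot do raises env.Unreachable and nothing moves.
- env.close_job(): hands the job in, once; it reports no verdict.
Trained networks look in a picture, given as the dict that the camera call returned (one of the last four; its "shot" number tells which), for a name from the list of things; names that differ only in an ending like _2 or _b are one class to them, and where a whole thing is asked for, a point or a joint stands for the part that bears it (a point fixed in the world has none). Each returns a list of dicts, best first, with "score" (0 to 1); they miss things now and then, are a little off and sometimes report something else, mostly with a low value. They report only what shows in the picture. A call takes as long as a camera call. They do not tell look-alikes from the thing itself.
- env.search_frame(picture, thing): "xyz" ([x, y, z] in m, in world coordinates, good to about 4 mm: the middle of the surface that is visible of it).
- env.trace(picture, thing): "mask" (400x640 bool, what is visible of it).
The state is a dict: "clock": time; "joint_positions": joint angles; "qvel": joint speeds; "joint_torque": joint torques, N m; "position": TCP position; "tool_rot": TCP orientation; "force": force on the tool from outside, world axes, zero at the start; "wrist_torque": the same for the moment, N m; "opening": opening from 0.0 (shut) to 1.0 (fully open).
Only numpy, scipy, OpenCV 4.12 (cv2) and the standard library are available. Lean on these libraries where they do the work, as an engineer would, in place of code of your own. Each camera call takes 0.05 s, during which the arm holds its last target. There are 200 camera calls.

## Working session

There is one attempt and no reset: what is moved stays moved. The work goes in short steps, each a Python script; the robot and the scene stay as the last script left them, time stands still between calls to the robot, and variables do not carry over. Pictures are saved under pics/ and viewed, about 8 in all and at most 12, crops included, and the job is handed in when it is done.

```bash
mkdir -p pics; python3 - <<'E'
from workcell import env
import cv2,numpy as np,pickle
P={}
for n in("scene","top"):
    p=env.grab_frame(n);P[n]=p
    cv2.imwrite(f"pics/{n}0.png",p["image"])
    print(n,{k:np.round(v,4).tolist() if not isinstance(v,(str,int)) else v for k,v in p.items() if k!="image"})
    for t in("jig","case_center","strap_end","strap","mug","oil","driver"):
        print(t,[(np.round(d["xyz"],3).tolist(),round(d["score"],2)) for d in env.search_frame(p,t)])
pickle.dump(P,open("p0.pkl","wb"))
print(env.read_state())
E
```

```text
scene {'fx': 481.135, 'fy': 481.135, 'cx': 319.2767, 'cy': 195.6504, 'position': [1.1089, -0.5055, 0.9437], 'orientation': [39.6347, 0.9802, 44.1903], 'shot': 1}
jig [([0.578, -0.041, 0.016], 0.86), ([0.495, -0.013, 0.11], 0.45)]
case_center [([0.586, -0.157, 0.109], 0.81), ([0.742, -0.159, 0.099], 0.66), ([0.538, -0.304, 0.094], 0.58)]
strap_end [([0.495, -0.018, 0.107], 0.72)]
strap [([0.495, -0.013, 0.112], 0.84)]
mug [([0.755, -0.028, 0.05], 0.91)]
oil [([0.612, 0.132, 0.068], 0.97)]
driver [([0.427, -0.134, 0.024], 0.67)]
top {'fx': 411.9082, 'fy': 411.9082, 'cx': 319.26, 'cy': 191.6151, 'position': [0.3894, -0.0024, 1.0651], 'orientation': [10.6359, 0.1899, -90.2159], 'shot': 2}
jig [([0.562, -0.051, 0.013], 0.9)]
case_center [([0.71, -0.15, 0.122], 0.82), ([0.556, -0.141, 0.137], 0.8), ([0.525, -0.287, 0.12], 0.66), ([0.762, -0.032, 0.04], 0.66)]
strap_end [([0.599, 0.135, 0.084], 0.7), ([0.492, -0.011, 0.146], 0.48)]
strap [([0.487, -0.017, 0.145], 0.55)]
mug [([0.765, -0.032, 0.04], 0.89)]
oil [([0.597, 0.139, 0.086], 0.77)]
driver [([0.415, -0.127, 0.024], 0.56)]
{'clock': 0.8, 'joint_positions': array([-5.98396047e+01,  2.20419190e+01,  4.52996249e-01, -1.76022702e-03,
       -6.84128603e+01, -1.48176561e+01]), 'qvel': array([-0.09777653, -0.04115765, -0.00947543, -0.00789225,  0.11641283,
        0.04661844]), 'joint_torque': array([-1.26011737e-04, -3.90409148e+01,  1.87614334e+01,  4.22428966e+00,
        1.54626346e-02, -2.55623354e-05]), 'position': array([ 0.16540324, -0.60268335,  0.18914552]), 'tool_rot': array([-8.99978577e+01, -1.12630859e-03,  1.53420916e+01]), 'force': array([-0.70097086, -0.99711251,  0.11505959]), 'wrist_torque': array([ 0.00736515, -0.03185607, -0.03959607]), 'opening': 0.99895109665557}
```

View pics/scene0.png

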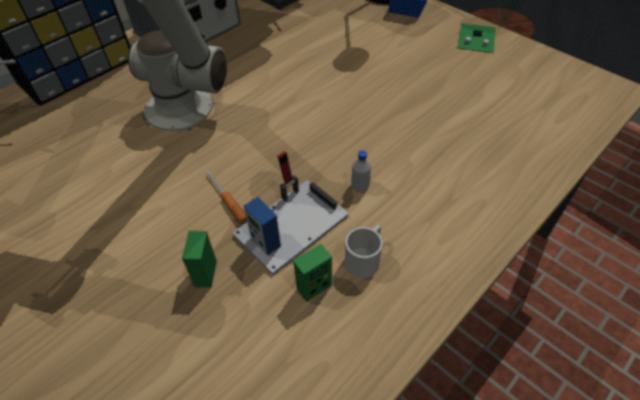

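View pics/top0.png

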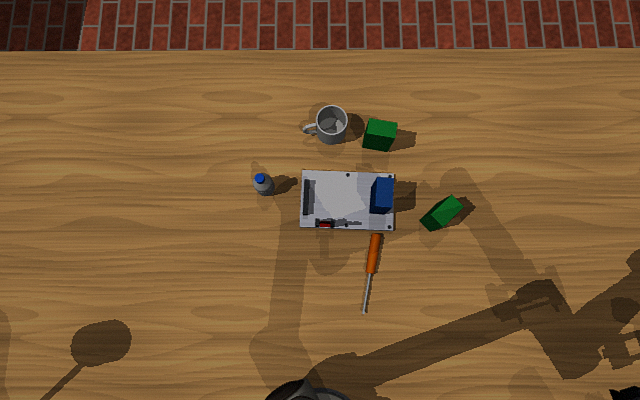

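The top view shows the plate near columns 301-395, rows 169-230. The blue case is at (382,195), the strap at (325,223), and the two green decoys at (380,134) and (442,212). I'll take a closer wrist picture from above to refine these.

```bash
cat > h.py <<'E'
from workcell import env
import numpy as np,cv2
from scipy.spatial.transform import Rotation as R
def ray(p,uv,z):
    uv=np.atleast_2d(np.asarray(uv,float))
    d=np.c_[(uv[:,0]-p["cx"])/p["fx"],-(uv[:,1]-p["cy"])/p["fy"],-np.ones(len(uv))]
    d=R.from_euler("xyz",p["orientation"],degrees=True).apply(d)
    o=np.array(p["position"]); return o+d*((z-o[2])/d[:,2])[:,None]
def proj(p,X):
    q=R.from_euler("xyz",p["orientation"],degrees=True).inv().apply(np.atleast_2d(X)-p["position"])
    return np.c_[p["cx"]+p["fx"]*q[:,0]/-q[:,2],p["cy"]-p["fy"]*q[:,1]/-q[:,2]]
E
python3 - <<'E'
from h import *
import pickle
env.goto([0.55,-0.11,0.42],[-90,0,90])
p=env.grab_frame("wrist");cv2.imwrite("pics/w1.png",p["image"])
P=pickle.load(open("p0.pkl","rb"));P["wrist"]=p;pickle.dump(P,open("p0.pkl","wb"))
print(p["position"],p["orientation"],p["fx"],env.read_state()["clock"])
# blue top face in top view
for n in("top","wrist"):
    q=P[n];hsv=cv2.cvtColor(q["image"],cv2.COLOR_BGR2HSV)
    m=cv2.inRange(hsv,(105,120,40),(125,255,255));c,_=cv2.findContours(m,0,2);
    for k in sorted(c,key=cv2.contourArea)[-2:]:
        b=cv2.boxPoints(cv2.minAreaRect(k));print(n,cv2.contourArea(k),b.tolist(),np.round(ray(q,b,.135),3).tolist())
    for d in env.trace(p,"jig")[:1]:
        if n=="wrist":
            mm=d["mask"].astype(np.uint8);k=max(cv2.findContours(mm,0,2)[0],key=cv2.contourArea)
            b=cv2.boxPoints(cv2.minAreaRect(k));print("jig",b.tolist(),np.round(ray(p,b,.015),3).tolist())
q=P["top"];print(np.round(ray(q,[(302,169),(394,172),(395,230),(300,226)],.015),3))
E
```

```text
[ 0.54845042 -0.17621437  0.61530955] [-1.41306998e+01 -5.39135856e-02  1.79979756e+02] 339.83500268536335 3.225
top 60.5 [[253.00003051757812, 178.0], [259.5000305175781, 171.5], [265.5000305175781, 177.5], [259.0000305175781, 184.0]] [[0.597, 0.153, 0.135], [0.612, 0.138, 0.135], [0.598, 0.124, 0.135], [0.583, 0.139, 0.135]]
top 496.0 [[370.9477233886719, 206.9415283203125], [372.6400451660156, 176.47998046875], [393.5754089355469, 177.64306640625], [391.8830871582031, 208.1046142578125]] [[0.528, -0.118, 0.135], [0.599, -0.124, 0.135], [0.596, -0.172, 0.135], [0.525, -0.165, 0.135]]
wrist 127.0 [[283.76922607421875, 311.8461608886719], [292.076904296875, 299.3846130371094], [301.76922607421875, 305.8461608886719], [293.4615478515625, 318.3077087402344]] [[0.614, 0.133, 0.135], [0.6, 0.111, 0.135], [0.585, 0.123, 0.135], [0.598, 0.145, 0.135]]
wrist 1292.0 [[288.5820617675781, 143.38876342773438], [291.2337341308594, 115.54606628417969], [340.2651672363281, 120.21572875976562], [337.6134948730469, 148.0584259033203]] [[0.599, -0.133, 0.135], [0.594, -0.171, 0.135], [0.527, -0.165, 0.135], [0.53, -0.126, 0.135]]
jig [[273.0, 103.0], [371.0, 103.0], [371.0, 238.0], [273.0, 238.0]] [[0.636, -0.19, 0.015], [0.469, -0.19, 0.015], [0.461, 0.054, 0.015], [0.645, 0.054, 0.015]]
[[ 0.647  0.045  0.015]
 [ 0.638 -0.195  0.015]
 [ 0.486 -0.192  0.015]
 [ 0.497  0.05   0.015]]
```

View pics/w1.png

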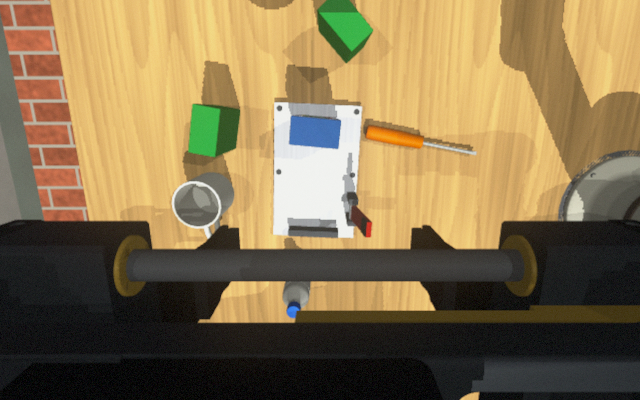

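The wrist view shows the plate with corners near (274,102), (362,105), (355,237), (274,235). The case top is at (315,132), the red strap end at (363,220), and the screwdriver is to the right. Next I'll fit the plate pose by matching edges.

```bash
python3 - <<'E'
from h import *
import pickle
from scipy.optimize import minimize
P=pickle.load(open("p0.pkl","rb"))
from scipy.ndimage import map_coordinates as mc
# signed edge contrast across plate top outline (visible sides), plate bright/unsaturated
S={}
for n in("top","wrist"):
    im=P[n]["image"].astype(float); S[n]=cv2.GaussianBlur(255-(im.max(2)-im.min(2))*255/np.maximum(im.max(2),1),(0,0),.7)
def samp(n,X):
    uv=proj(P[n],X);return mc(S[n],[uv[:,1],uv[:,0]],order=1)
t=np.linspace(-.95,.95,60)
def pts(a,b,off):
    hx,hy=.075+off,.12+off
    L=np.vstack([np.c_[t*hx,0*t-hy],np.c_[t*hx,0*t+hy],np.c_[0*t+hx,t*hy],np.c_[0*t-hx,t*hy]])
    return L
def cost(v,names):
    c,s=np.cos(v[2]),np.sin(v[2]);f=0
    for n in names:
        for o in(.003,):
            A=[samp(n,np.c_[ (L:=pts(0,0,d))[:,0]*c-L[:,1]*s+v[0], L[:,0]*s+L[:,1]*c+v[1],0*L[:,0]+.015]) for d in(-o,o)]
            f-=np.mean(np.clip(A[0]-A[1],-60,90))
    return f
for names in(["top"],["wrist"],["top","wrist"]):
    r=min((minimize(cost,[.567+a,-.072+b,-.038+g],args=(names,),method="Nelder-Mead",options=dict(initial_simplex=np.array([.567+a,-.072+b,-.038+g])+np.vstack([np.zeros(3),np.diag([.006,.006,.03])]))) for a in(-.004,.004) for b in(-.004,.004) for g in(-.02,.02)),key=lambda r:r.fun)
    print(names,np.round(r.x,4),r.fun)
v=r.x
im=P["wrist"]["image"].copy()
c,s=np.cos(v[2]),np.sin(v[2]);M=np.array([[c,-s],[s,c]])
for z,C in((.015,[(-.075,-.12),(.075,-.12),(.075,.12),(-.075,.12)]),(.04,[(-.045,.1),(.045,.1)])):
    w=np.array(C)@M.T+v[:2];uv=proj(P["wrist"],np.c_[w,np.full(len(w),z)])
    cv2.polylines(im,[np.round(uv*16).astype(int)],True,(0,0,255),1,cv2.LINE_AA,4)
cv2.imwrite("pics/fit.png",cv2.resize(im[80:250,230:400],None,fx=3.5,fy=3.5,interpolation=2))
np.save("jig.npy",v)
# case corners & strap in jig frame
b=np.array([[.599,-.133],[.594,-.171],[.527,-.165],[.53,-.126]]);print(np.round((b-v[:2])@M,4))
for t_,e in(("wrist","strap_end"),("wrist","case_center")): pass
E
```

```text
['top'] [ 0.5642 -0.0715 -0.0429] -74.6808801122584
['wrist'] [ 0.5636 -0.0696 -0.0449] -86.33179323785888
['top', 'wrist'] [ 0.5641 -0.0706 -0.0413] -158.90577108449344
[[ 0.0374 -0.0609]
 [ 0.034  -0.0991]
 [-0.0332 -0.0959]
 [-0.0318 -0.0568]]
```

View pics/fit.png

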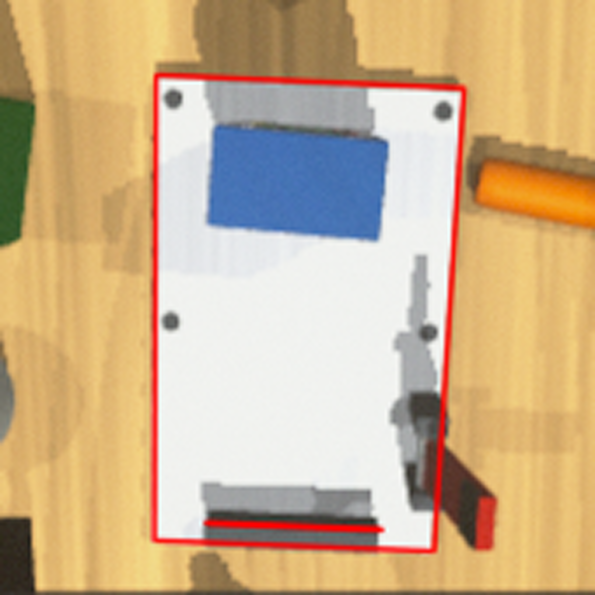

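```bash
cat >> h.py <<'E'
J=np.load("jig.npy");YAW=np.degrees(J[2]);c,s=np.cos(J[2]),np.sin(J[2])
def W(x,y,z): return [J[0]+c*x-s*y,J[1]+s*x+c*y,z]
def tojig(w): d=np.atleast_2d(w)[:,:2]-J[:2]; return np.c_[d@np.array([[c,-s],[s,c]]),np.atleast_2d(w)[:,2]]
O=[-90,0,90+YAW]
E
python3 - <<'E'
from h import *
env.gripper_to(0.4)
env.goto(W(0,-.14,.22),O)
env.move_straight(W(0,-.14,.105),rate=.12)
env.move_straight(W(0,-.112,.105),rate=.06)
f0=env.read_state()["force"]
for y in(-.105,-.095,-.085,-.075,-.066):
    env.move_straight(W(0,y,.105),rate=.05);print(y,np.round(env.read_state()["force"]-f0,1))
env.dwell(.6)
env.move_straight(W(0,-.14,.15),rate=.2)
for n in("scene","top"):
    p=env.grab_frame(n)
    if n=="top": a=p["image"][120:270,230:430]
    else: b=p["image"][130:310,170:400]
cv2.imwrite("pics/t2.png",np.hstack([cv2.resize(x,(400,330),interpolation=2) for x in(a,b)]))
print(env.read_state()["clock"])
E
```

```text
-0.105 [-0.3 -0.3 -0.6]
-0.095 [-0.2  0.5 -1.3]
-0.085 [ 0.7  0.3 -1. ]
-0.075 [0.3 0.8 0.5]
-0.066 [ 0.  -0.3 -1.1]
10.0
```

View pics/t2.png

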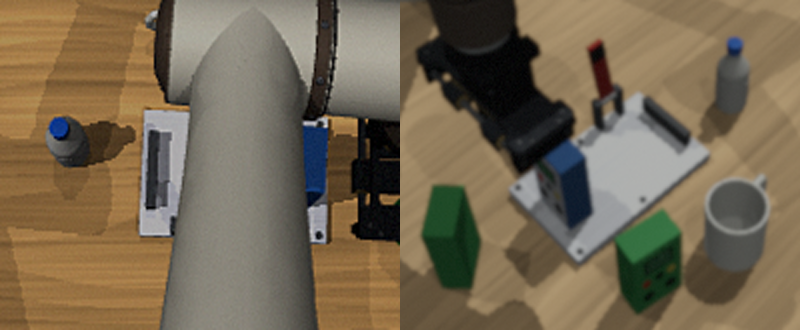

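The case is still standing. The right half shows it upright at about (565,185), and the push forces were small. I'll re-measure it before pushing again.

```bash
python3 - <<'E'
from h import *
st=env.read_state();print(tojig(st["position"]),st["tool_rot"],st["opening"])
p=env.grab_frame("wrist");q=env.grab_frame("scene")
cv2.imwrite("pics/w3.png",p["image"])
hsv=cv2.cvtColor(p["image"],cv2.COLOR_BGR2HSV);m=cv2.inRange(hsv,(105,120,40),(125,255,255))
k=max(cv2.findContours(m,0,2)[0],key=cv2.contourArea);b=cv2.boxPoints(cv2.minAreaRect(k))
print(b.tolist(),np.round(tojig(ray(p,b,.135)),4).tolist())
for r in(p,q): print([(np.round(tojig(d["xyz"]),3).tolist(),d["score"]) for d in env.search_frame(r,"case_center")])
E
```

```text
[[-0.00074288 -0.13900554  0.14888392]] [-8.98775561e+01 -4.03689957e-02  8.76718651e+01] 0.4008326918964168
[[281.0, 281.0], [369.0, 281.0], [369.0, 310.0], [281.0, 310.0]] [[0.0273, -0.0931, 0.135], [-0.0324, -0.0931, 0.135], [-0.0331, -0.0709, 0.135], [0.028, -0.0709, 0.135]]
[([[0.17, -0.103, 0.116]], 0.96), ([[-0.031, -0.225, 0.121]], 0.93), ([[0.002, -0.096, 0.132]], 0.74)]
[([[-0.019, -0.236, 0.094]], 0.92), ([[0.18, -0.082, 0.098]], 0.76), ([[0.035, -0.092, 0.091]], 0.7)]
```

View pics/w3.png

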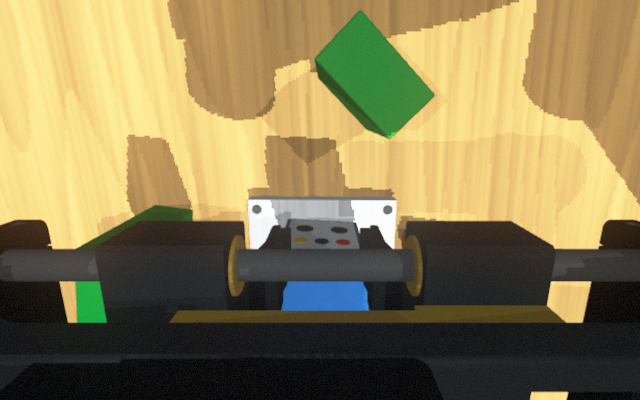

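```bash
python3 - <<'E'
from h import *
env.move_straight(W(0,-.13,.105),rate=.12)
env.move_straight(W(0,-.07,.105),rate=.08)
q=env.grab_frame("scene");a=q["image"][130:310,170:400]
for y in(-.055,-.04,-.025): 
    env.move_straight(W(0,y,.105),rate=.06);print(tojig(env.read_state()["position"]),env.read_state()["force"])
env.dwell(.4)
q=env.grab_frame("scene");b=q["image"][130:310,170:400]
print([(np.round(tojig(d["xyz"]),3).tolist(),d["score"]) for d in env.search_frame(q,"case_center")])
cv2.imwrite("pics/t4.png",np.hstack([cv2.resize(x,(400,330),interpolation=2) for x in(a,b)]))
print(env.read_state()["clock"])
E
```

```text
[[ 2.65977575e-05 -5.46248978e-02  1.05014850e-01]] [-0.65918849  0.58462508 -0.46795443]
[[ 4.58711644e-05 -3.95616880e-02  1.05048867e-01]] [-0.37655132 -0.44130862  0.13974576]
[[ 2.53338268e-05 -2.45574942e-02  1.05029390e-01]] [ 0.81342488 -0.44676534  0.16748366]
[([[-0.014, -0.237, 0.097]], 0.98), ([[0.179, -0.082, 0.102]], 0.83), ([[0.023, -0.088, 0.11]], 0.82)]
13.3833
```

View pics/t4.png

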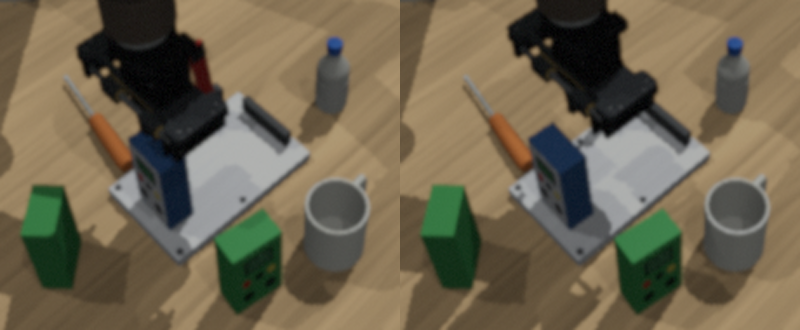

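```bash
python3 - <<'E'
from h import *
q=env.grab_frame("scene");w=env.grab_frame("wrist")
st=env.read_state();print(st["joint_positions"],tojig(st["position"]),st["opening"])
im=q["image"].copy();X=[W(sx*.035,-.078+sy*.02,z) for z in(.015,.135) for sx,sy in((-1,-1),(1,-1),(1,1),(-1,1))]
uv=proj(q,X);print(np.round(uv,1).tolist());tc=proj(q,W(0,-.0246,.105))[0];print(tc)
k=(tc).astype(int);
big=cv2.resize(im[150:280,200:370],None,fx=3,fy=3,interpolation=2)
for u in uv: cv2.circle(big,tuple(((u-[200,150])*3).astype(int)),2,(0,255,255),-1)
cv2.circle(big,tuple(((tc-[200,150])*3).astype(int)),4,(0,0,255),-1)
wi=cv2.resize(w["image"],(290,390)) if 0 else cv2.resize(w["image"][60:400,200:440],(275,390))
cv2.imwrite("pics/d5.png",np.hstack([big,wi]))
E
```

```text
[ 6.60616182e+00  2.11075917e+01 -1.40281401e+01  7.86971947e-04
 -5.48654062e+01 -8.98028166e+00] [[ 3.04136282e-06 -2.50819055e-02  1.04985914e-01]] 0.39718372340748215
[[248.4, 235.6], [267.3, 253.7], [280.7, 243.6], [261.6, 226.0], [241.2, 203.7], [261.6, 222.5], [276.2, 211.9], [255.6, 193.8]]
[278.67981165 203.01089556]
```

View pics/d5.png

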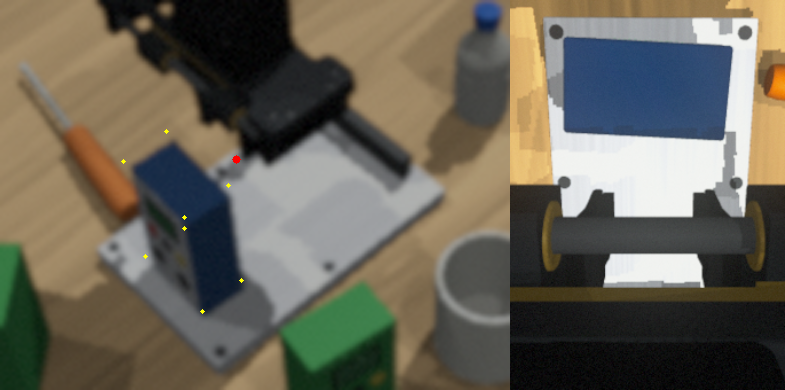

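The case stands unmoved and the fingers passed to its +y side. The drawn box bottom matches, but the drawn top is about 10 px above the image. I'll triangulate the top corners.

```bash
python3 - <<'E'
from h import *
q=env.grab_frame("scene");w=env.grab_frame("wrist");print(w["position"],w["orientation"])
Sc=[(261.3,226),(244.7,206.3),(257.3,197.7),(276.3,215)];Wr=[(247.1,92.3),(393.7,101),(385.9,181.2),(248,174.2)]
def lines(p,u): 
    a=ray(p,u,0)[0];o=np.array(p["position"]);d=(a-o)/np.linalg.norm(a-o);return o,d
for a,b in zip(Sc,Wr):
    A=np.zeros((3,3));v=np.zeros(3)
    for o,d in(lines(q,a),lines(w,b)):
        M=np.eye(3)-np.outer(d,d);A+=M;v+=M@o
    X=np.linalg.solve(A,v);print(np.round(tojig(X),4),np.round(proj(q,X)-a,1),np.round(proj(w,X)-b,1))
print([np.round(tojig(ray(w,b,z))[0],4).tolist() for z in(.1,.12,.135) for b in Wr])
# plate corners in scene picture seen? wrist: plate corner holes
m=q["image"];hsv=cv2.cvtColor(w["image"],cv2.COLOR_BGR2HSV);m=cv2.inRange(hsv,(100,100,20),(130,255,255))
k=max(cv2.findContours(m,0,2)[0],key=cv2.contourArea);print(cv2.boxPoints(cv2.minAreaRect(k)).tolist())
E
```

```text
[ 0.55892085 -0.16111659  0.30072315] [-1.41359058e+01 -5.06076396e-03  1.77681933e+02]
[[ 0.0364 -0.1003  0.1264]] [[ 0.3 -0.1]] [[ 0.5 -1.2]]
[[-0.0346 -0.0939  0.1229]] [[-1.1 -0. ]] [[-3.3  3.9]]
[[-0.0351 -0.0546  0.1191]] [[ 0.4 -0.1]] [[ 0.6 -1.4]]
[[ 0.0377 -0.06    0.129 ]] [[ 0.2 -0.1]] [[ 0.3 -1.1]]
[[0.0424, -0.1011, 0.1], [-0.0407, -0.0964, 0.1], [-0.0383, -0.05, 0.1], [0.0445, -0.0542, 0.1], [0.0381, -0.1001, 0.12], [-0.0368, -0.0959, 0.12], [-0.0346, -0.054, 0.12], [0.0399, -0.0578, 0.12], [0.0348, -0.0993, 0.135], [-0.0338, -0.0954, 0.135], [-0.0319, -0.0571, 0.135], [0.0365, -0.0605, 0.135]]
[[242.90054321289062, 173.88951110839844], [247.21548461914062, 91.90607452392578], [393.3894958496094, 99.59944152832031], [389.0745544433594, 181.5828857421875]]
```

```bash
python3 - <<'E'
from h import *
q=env.grab_frame("scene")
im=np.clip(255*(q["image"]/255.)**.45,0,255).astype(np.uint8)
x0,y0,k=220,130,6
big=cv2.resize(im[y0:y0+95,x0:x0+125],None,fx=k,fy=k,interpolation=2)
for z,col in((.105,(0,0,255)),(.175,(0,255,0))):
  for x in(-.0325,0,.0325):
    u=proj(q,W(x,-.025,z))[0];cv2.circle(big,tuple(((u-[x0,y0])*k).astype(int)),4,col,-1)
cv2.imwrite("pics/g6.png",big)
E
```

```text
(no output)
```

View pics/g6.png

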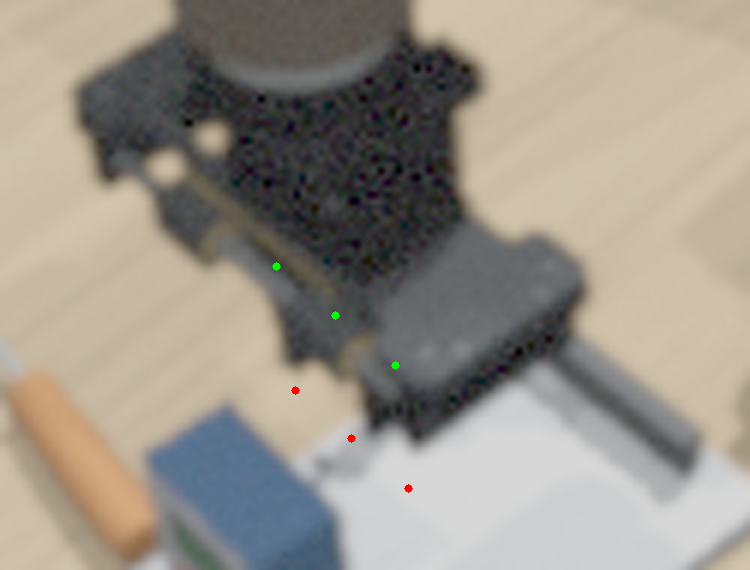

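The real finger tips sit about 20-30 mm above the drawn TCP (red dots), so the part-open fingers swept over the case top. The TCP is defined for shut fingers, so I'll shut the gripper and touch the case top gently to calibrate height.

```bash
python3 - <<'E'
from h import *
env.move_straight(W(0,-.025,.2),rate=.2)
env.gripper_to(0.0)
env.move_straight(W(0,-.078,.2),rate=.15)
env.move_straight(W(0,-.078,.155),rate=.1)
env.dwell(.2);f0=env.read_state()["force"]
h=env.move_straight(W(0,-.078,.105),rate=.025,force_limit=4)
st=env.read_state();print(h,tojig(st["position"]),st["force"]-f0,st["opening"])
env.move_straight(W(0,-.078,.17),rate=.15)
print(env.read_state()["clock"])
E
```

```text
False [[ 9.68063649e-05 -7.79942576e-02  1.05136382e-01]] [ 0.5788002  -0.78631753  1.03049116] 0.0019539231230719777
19.1583
```

```bash
python3 - <<'E'
from h import *
env.move_straight(W(0,-.078,.11),rate=.15)
env.dwell(.2);f0=env.read_state()["force"]
h=env.move_straight(W(0,-.078,.07),rate=.025,force_limit=4)
st=env.read_state();print(h,tojig(st["position"]),st["force"]-f0)
q=env.grab_frame("scene")
im=np.clip(255*(q["image"]/255.)**.45,0,255).astype(np.uint8);x0,y0,k=205,140,6
big=cv2.resize(im[y0:y0+95,x0:x0+125],None,fx=k,fy=k,interpolation=2)
u=proj(q,st["position"])[0];cv2.circle(big,tuple(((u-[x0,y0])*k).astype(int)),4,(0,0,255),-1)
cv2.imwrite("pics/g7.png",big)
print(env.read_state()["clock"])
E
```

```text
True [[ 0.00019531 -0.078195    0.10209382]] [ 0.66225284 -1.32201156  3.06407528]
20.5833
```

View pics/g7.png

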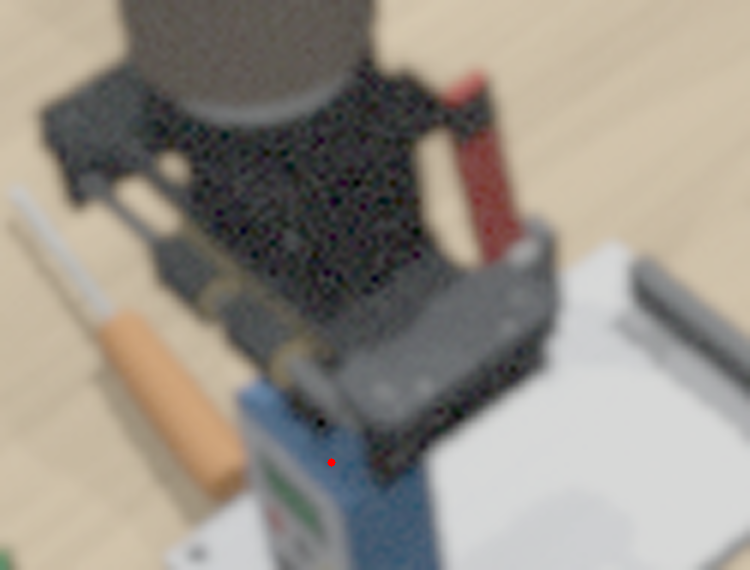

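Contact came at a reported z of 0.102 on a case top at 0.135, so the tool is physically about 32 mm higher than reported. The picture agrees. I'll apply a -32 mm height offset and tip the case.

```bash
cat >> h.py <<'E'
DZ=-.032
def T(x,y,z): return W(x,y,z+DZ)   # z = wanted real tip height
E
python3 - <<'E'
from h import *
env.move_straight(T(0,-.078,.17),rate=.2)
env.move_straight(T(0,-.145,.17),rate=.2)
env.move_straight(T(0,-.145,.105),rate=.15)
f0=env.read_state()["force"]
for y in(-.11,-.1,-.09,-.08,-.07,-.06):
    env.move_straight(T(0,y,.105),rate=.05);print(y,np.round(env.read_state()["force"]-f0,1))
env.dwell(.3)
env.move_straight(T(0,-.13,.16),rate=.2)
q=env.grab_frame("scene");w=env.grab_frame("wrist")
for p in(q,w): print([(np.round(tojig(d["xyz"]),3).tolist(),round(d["score"],2)) for d in env.search_frame(p,"case_center")])
im=np.clip(255*(q["image"]/255.)**.6,0,255).astype(np.uint8)
cv2.imwrite("pics/t8.png",np.hstack([cv2.resize(im[140:290,200:400],(440,330),interpolation=2),cv2.resize(w["image"][60:400,150:500],(340,330))]))
print(env.read_state()["clock"])
E
```

```text
-0.11 [ 0.6 -1.7 -0.2]
-0.1 [-0.2 -1.  -0.9]
-0.09 [-0.6 -0.3 -1. ]
-0.08 [ 0.7 -0.5 -0.4]
-0.07 [ 0.4 -0.1 -0.6]
-0.06 [ 0.3  0.1 -0.1]
[([[-0.018, -0.235, 0.094]], 0.97), ([[0.02, -0.004, 0.057]], 0.81), ([[0.18, -0.081, 0.101]], 0.74)]
[([[-0.03, -0.227, 0.122]], 0.95), ([[0.149, -0.096, 0.09]], 0.59)]
25.675
```

View pics/t8.png

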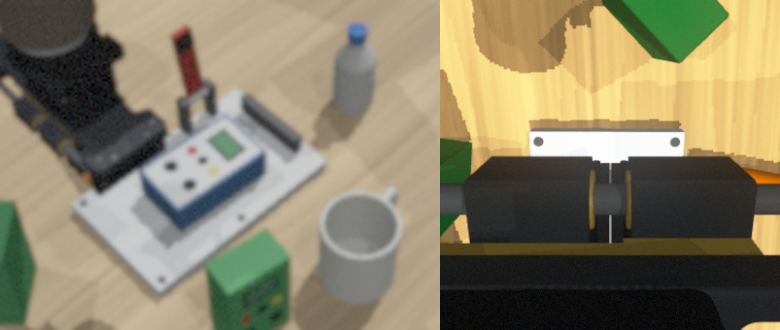

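The case tipped and lies panel up (left half, around (205,170)), and the strap is still upright at (190,70). Next I'll push its end towards the stop with two spread fingers.

```bash
python3 - <<'E'
from h import *
env.gripper_to(0.4)
env.move_straight(T(0,-.105,.12),rate=.15)
print("desc",env.move_straight(T(0,-.105,.034),rate=.1,force_limit=8))
env.move_straight(T(0,-.08,.034),rate=.08,force_limit=12)
env.dwell(.1);f0=env.read_state()["force"]
h=env.move_straight(T(0,-.01,.034),rate=.035,force_limit=12)
st=env.read_state();print("push",h,tojig(st["position"]),st["force"]-f0,st["clock"])
env.dwell(.3)
env.move_straight(T(0,-.08,.034),rate=.15)
env.move_straight(T(0,-.08,.2),rate=.25)
q=env.grab_frame("scene")
print([(np.round(tojig(d["xyz"]),3).tolist(),round(d["score"],2)) for d in env.search_frame(q,"case_center")])
for n in("strap_end","strap"):print(n,[(np.round(tojig(d["xyz"]),3).tolist(),round(d["score"],2)) for d in env.search_frame(q,n)])
w=env.grab_frame("wrist");hsv=cv2.cvtColor(w["image"],cv2.COLOR_BGR2HSV)
cv2.imwrite("pics/w9.png",w["image"]);cv2.imwrite("pics/s9.png",q["image"])
print(env.read_state()["clock"])
E
```

```text
desc False
push True [[-0.00083224 -0.03112755  0.00196374]] [-0.51879023 -2.25003662  0.7119573 ] 29.9083
[([[0.178, -0.085, 0.1]], 0.76), ([[-0.02, -0.234, 0.091]], 0.6)]
strap_end []
strap []
31.75
```

```bash
python3 - <<'E'
from h import *
env.gripper_to(0.0)
env.move_straight(T(-.07,-.03,.25),rate=.25)
env.move_straight(T(-.135,.055,.25),rate=.25)
print("desc",env.move_straight(T(-.135,.055,.122),rate=.15,force_limit=8))
f0=env.read_state()["force"]
h=env.move_straight(T(-.03,.055,.122),rate=.08,force_limit=25)
st=env.read_state();print("push",h,tojig(st["position"]),st["force"]-f0,st["clock"])
env.move_straight(T(-.03,.055,.165),rate=.15)
env.move_straight(T(-.004,.055,.165),rate=.15)
env.dwell(.1)
h=env.move_straight(T(-.004,.055,.054),rate=.05,force_limit=10)
st=env.read_state();print("press",h,tojig(st["position"]),st["force"],st["clock"])
E
```

```text
desc False
push False [[-0.02936744  0.05522152  0.09054626]] [-0.65442851  0.7732624   0.17388429] 36.2083
press True [[0.00033864 0.0550975  0.09976328]] [ 0.93732086 -0.56679172  1.34869362] 38.0417
```

```bash
cat >> h.py <<'E'
def strap(p):
    h=cv2.cvtColor(p["image"],cv2.COLOR_BGR2HSV)
    m=cv2.inRange(h,(0,130,40),(6,255,255))|cv2.inRange(h,(172,130,40),(180,255,255))
    u0=proj(p,W(-.03,.055,.09))[0];Y,X=np.mgrid[:400,:640];m[np.hypot(X-u0[0],Y-u0[1])>80]=0
    v,u=np.nonzero(m)
    if len(u)<5: return len(u),None
    best=[]
    for a in np.arange(-.1,2.,.02):
        C=[]
        for r,y,t in((.03,.043,.004),(.03,.067,.004),(.092,.067,.004),(.092,.043,.004),(.03,.043,-.004),(.03,.067,-.004),(.092,.067,-.004),(.092,.043,-.004)):
            C.append(W(-.066+r*np.cos(a)-t*np.sin(a),y,.06+r*np.sin(a)+t*np.cos(a)))
        q=np.zeros((400,640),np.uint8);cv2.fillConvexPoly(q,cv2.convexHull(np.round(proj(p,C)).astype(np.int32)),1)
        best.append(((q*(m>0)).sum()/((q+(m>0))>0).sum(),round(a,2)))
    return len(u),sorted(best)[-3:],(np.median(u),np.median(v))
E
python3 - <<'E'
from h import *
import pickle
print("initial",[strap(p) for p in pickle.load(open("p0.pkl","rb")).values()])
q=env.grab_frame("scene");t=env.grab_frame("top");w=env.grab_frame("wrist")
for p in(q,t,w):print(strap(p))
for n,p in zip("qtw",(q,t,w)):cv2.imwrite(f"pics/{n}10.png",p["image"])
st=env.read_state();print(tojig(st["position"]),st["force"])
E
```

```text
initial [(156, [(np.float64(0.3345323741007194), np.float64(1.48)), (np.float64(0.34185303514376997), np.float64(1.62)), (np.float64(0.3423728813559322), np.float64(1.6))], (np.float64(286.0), np.float64(171.0))), (39, [(np.float64(0.53125), np.float64(1.7)), (np.float64(0.5428571428571428), np.float64(1.74)), (np.float64(0.609375), np.float64(1.72))], (np.float64(324.0), np.float64(225.0))), (100, [(np.float64(0.26740947075208915), np.float64(1.76)), (np.float64(0.2692307692307692), np.float64(1.74)), (np.float64(0.2753623188405797), np.float64(1.72))], (np.float64(367.0), np.float64(227.0)))]
(33, [(np.float64(0.24), np.float64(0.82)), (np.float64(0.24031007751937986), np.float64(0.84)), (np.float64(0.2564102564102564), np.float64(0.86))], (np.float64(295.0), np.float64(181.0)))
(72, [(np.float64(0.29411764705882354), np.float64(1.12)), (np.float64(0.29411764705882354), np.float64(1.14)), (np.float64(0.30092592592592593), np.float64(1.16))], (np.float64(328.0), np.float64(209.0)))
(1421, [(np.float64(0.2217032967032967), np.float64(0.98)), (np.float64(0.22494669509594883), np.float64(0.94)), (np.float64(0.22561629153269025), np.float64(0.96))], (np.float64(384.0), np.float64(210.0)))
[[-0.0014913   0.05513243  0.09934378]] [0.40503724 0.57152842 0.16503751]
```

```bash
python3 - <<'E'
from h import *
env.move_straight(T(-.004,.055,.15),rate=.15)
env.move_straight(T(-.016,.055,.15),rate=.15)
for i in range(3):
    h=env.move_straight(T(-.006,.055,.054),rate=.05,force_limit=20)
    st=env.read_state();print("press",h,tojig(st["position"]),st["force"],st["clock"])
    if not h or st["position"][2]-DZ<.068: break
for p in(env.grab_frame("top"),):print(strap(p))
E
```

```text
press True [[-0.00662573  0.05500936  0.0304196 ]] [-0.51061751  0.36997576  4.39895445] 40.3083
(43, [(np.float64(0.26174496644295303), np.float64(1.38)), (np.float64(0.27388535031847133), np.float64(1.34)), (np.float64(0.27388535031847133), np.float64(1.36))], (np.float64(325.0), np.float64(213.0)))
```

The press stopped at a tip height of 62 mm with the force limit, which matches the strap resting on the case. I'll retreat and check.

```bash
python3 - <<'E'
from h import *
env.move_straight(T(-.006,.055,.3),rate=.25)
env.goto([.42,-.33,.42],O)
P=[env.grab_frame(n) for n in("scene","top","wrist")]
for p in P:
    print(strap(p),[(np.round(tojig(d["xyz"]),3).tolist(),round(d["score"],2)) for d in env.search_frame(p,"case_center")],[(np.round(tojig(d["xyz"]),3).tolist(),round(d["score"],2)) for d in env.search_frame(p,"strap_end")])
o=[]
for p,(x,y,w,h) in zip(P[:2],((210,140,150,130),(280,150,140,95))):
    im=np.clip(255*(p["image"]/255.)**.7,0,255).astype(np.uint8)
    big=cv2.resize(im[y:y+h,x:x+w],None,fx=400/w,fy=400/w,interpolation=2)
    X=[W(a,b,.055) for a,b in((-.035,-.02),(.035,-.02),(.035,.1),(-.035,.1))]
    u=((proj(p,X)-[x,y]+.5)*400/w).astype(int);cv2.polylines(big,[u],True,(0,255,255),1)
    o.append(cv2.copyMakeBorder(big,0,350-big.shape[0],0,0,0))
cv2.imwrite("pics/f11.png",np.hstack(o));print(env.read_state()["clock"])
E
```

```text
(279, [(np.float64(0.6434782608695652), np.float64(-0.02)), (np.float64(0.6436781609195402), np.float64(-0.04)), (np.float64(0.6461988304093568), np.float64(0.0))], (np.float64(302.0), np.float64(195.0))) [([[0.02, 0.024, 0.055]], 0.82), ([[-0.016, -0.234, 0.095]], 0.77), ([[0.179, -0.082, 0.101]], 0.58), ([[0.023, -0.033, 0.015]], 0.33)] [([[-0.018, 0.052, 0.061]], 0.71), ([[0.023, -0.034, 0.017]], 0.62)]
(338, [(np.float64(0.6693121693121693), np.float64(0.38)), (np.float64(0.6763157894736842), np.float64(0.4)), (np.float64(0.6763157894736842), np.float64(0.48))], (np.float64(326.0), np.float64(202.0))) [([[0.002, 0.033, 0.056]], 0.93), ([[0.148, -0.074, 0.122]], 0.82), ([[-0.03, -0.216, 0.12]], 0.59), ([[-0.022, 0.059, 0.061]], 0.44)] [([[-0.021, 0.057, 0.059]], 0.79)]
(0, None) [([[0.157, -0.095, 0.081]], 0.92), ([[-0.039, -0.231, 0.121]], 0.79)] []
43.3167
```

View pics/f11.png

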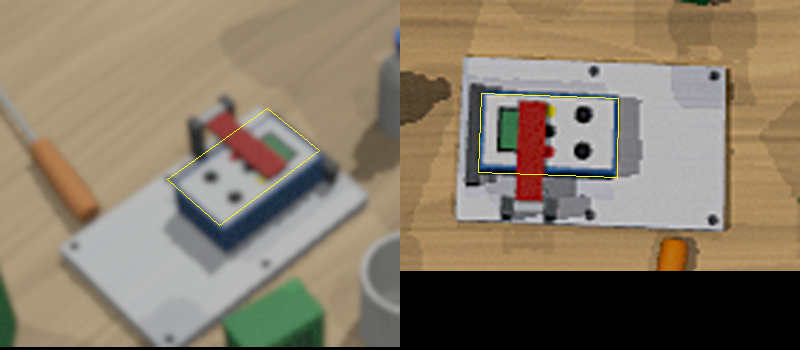

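The last picture shows the case panel up, matching the expected seated outline in the top view (columns 481-618), with the red strap across it at (530,150). I'm handing in.

```bash
python3 -c "
from h import *
env.close_job();print(env.read_state()['clock'])"
```

```text
the job is handed in; nothing more can be done
the job is handed in; nothing more can be done
```

I tipped the blue case onto its back with the panel up, pushed it against the stop, and flipped the strap down onto it. The job was handed in at about 43–44 s of the 58 s limit, with the arm clear of everything; no verdict was reported.

**First push missed:** my first two tipping passes swept over the case without touching it. A gentle touch on the case top showed the finger tip is really about 32 mm higher than the reported TCP height. I corrected for this in every later move.

**Last checks**
- **Case seated:** the push stopped at its 12 N limit with the TCP at fixture y −31 mm, where a seated case should stop it. In the final top view, the case outline matches the expected seated position and looks square to the stop.
- **Strap down:** the 20 N press stopped with the corrected tip height at about 62–63 mm, as expected for a strap lying flat at 0 rad. The scene camera also fitted about 0 rad.
- **Mug, bottle and screwdriver:** I never moved the arm near them. They look in place in the pictures, but I did not measure them at the end.

**Checks that disagreed**
- **Top camera on the strap angle:** it fitted about 0.4–0.5 rad. That camera looks almost straight down and can barely judge this angle, so I relied on the press height.
- **Scene camera:** it drew the expected outline a few pixels off the real case, an offset it also showed at the start.

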